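# Hold the sprung lid of a damp box just short of its balance point

### The job

The spring hinge of the damp box needs adjusting: take the lid by its steel bar and raise it gently until it is some ten degrees past its balance point, without flinging it open to its stop. Then ease it back and finish while still holding the bar, keeping the lid still about five degrees below the balance point, where it would fall shut if let go. Leave the bowl, the jar and the beaker beside the box where they stand.

Things in the scene. Friction and masses are not known exactly. Their poses are not given: they have to be found in the camera images.
- damp_box: The fixed damp box: a low open wooden chest 200 (x) x 300 (y) x 120 mm high, 12 mm walls, small clay bowls inside, standing on the work surface; its yaw varies. Origin: centre of its underside. Its x axis points from the front (the side with the bar) to the hinge side, away from the robot; y runs along the hinge; z up.
- lid_hinge (a point): Middle of the lid's hinge axis, on the far edge of the box: 108 mm along the box's +x and 130 mm above its underside. The axis runs along the box's y. It does not move. Axes as the box's.
- lid (a joint): Lid angle in rad: 0 closed, level (at the start), growing as the bar rises; stop at 1.35. Lid: 196 x 300 x 18 mm plywood board, plaster slab under it, coil springs on the hinge. Balance point: 0.80 rad (46 degrees): below it the lid falls shut, above it the springs swing it open; no friction holds it. Lifting takes about 1.5 N at the bar, 0.4 N five degrees below balance.
- lid_bar: Lid's handle: level round steel bar, 12 mm thick, 130 mm long, parallel to the hinge, in front of the lid's front edge (42 mm gap), carried at its ends by two 10 mm wide arms on the lid. Origin: middle of the bar, on its axis, 250 mm from the hinge axis and level with it when closed. y along the bar. Free space below. The bar turns freely on its own axis, like a roller.
- bowl: Loose unglazed clay bowl, 110 mm across, 60 mm high, open upwards, standing beside the box. Origin: centre of its underside. Leave it.
- jar: Loose closed grey plastic jar with white cap, 70 mm across, 100 mm high, standing beside the box. Origin: centre of its underside. Leave it.
- beaker: Loose white ceramic beaker, 80 mm across, 90 mm high, standing beside the box. Origin: centre of its underside. Leave it.

How it is judged:
By the outcome, as a careful person would: the job done as asked, in the order asked, and still so for the second after the job is handed in, while the arm keeps its last pose, push and grip.
It also fails if it takes over 38 s, if anything falls off the work surface, if the arm or the gripper's body presses on something with over 40 N, if the wrist force passes 120 N, or if a joint passes its speed limit or range.

### The arm

A 6-joint arm with a two-finger parallel gripper is mounted at the origin on the work surface. World frame = base frame: x ahead of the robot, y to its left, z up, the work surface at z = 0. Lengths are in mm, angles in rad, forces in N, time in s.
With the tool pointing down it reaches from about 275 to 1000 mm from the base axis. Payload 8.4 kg.
Tool frame: the origin (TCP) lies between the finger pads; the fingertips stand 11 mm ahead of it and the grasp point (between the pads) lies 8 mm behind it; z points along the fingers, y is the direction in which the jaws open and shut (so a half turn about z gives the same grasp; the last joint's range is limited). The gripper opens to 85 mm and grips with 20 to 120 N. Pads are 22 mm wide; open, the fingers measure 114 mm over their backs; the gripper's body (76 mm by 85 mm) begins 54 mm behind the grasp point. The pads swing forward as they close: fully open they stand 13 mm farther back than shut.
Start: joints at [1.155, 0.353, 1.633, -0, 1.155, -0.002], TCP at [251.306, 572.253, 242.281] pointing down, gripper open.
Joint ranges: [-2.63, 2.63], [-0.92, 2.1], [0.06, 2.66], [-1.3, 4.44], [0, 2.69], [-3.02, 3.02]. Speed limits (rad/s): [2.22, 2.22, 2.79, 3.14, 3.14, 3.14].

### API

Orientations are given as [roll, pitch, yaw] about the fixed x, y, z axes, in that order (R = Rz(yaw) Ry(pitch) Rx(roll)).
In Python, from rig import r, eyes gives the robot as it stands. The module is installed in compiled form; this text tells all that it offers.
- The arm moves only by the tool servo_tool, never from a script. Its argument "rows" is a list of rows, each a list of 3 entries, a list of its own where there are three numbers: the shift along the world's x, y, z in cm, then the turn about the world's z in rad, then the finger opening in cm, from 0 to 8.54. A call has 1 to 5 rows; each row shifts and turns the commanded pose from where the row before left it; what a row does not reach is not made up. A row lasts 1/12 s, in which the tool goes at most 41.7 mm and 7.16 degrees, less where a joint would pass 70% of its speed; a pose out of reach is approached as far as the arm can. A call is refused whole if a number of a shift passes 4.17 or a number of a turn 0.125, either way. A call with a gripper value outside its range is refused whole. The fingers move at their own pace and stop on an object; "squeeze" is the grip in N (left out, the last holds). Time passes only in rows, so rows that do not move let the fingers close. It gives the time, the measured TCP pose, the force and the opening at its end, in the units of the state.
- r.sense(): the state, without advancing time (a new reading comes with each control period).
- eyes.grab_frame(name): name is "scene" or "top" or "wrist"; returns a dict with "frame" (480x640x3 uint8, red, green, blue), "depth" (480x640 float32, mm along the optical axis (not along the pixel's ray), 0 where there is no reading), "vertical_fov" (degrees; the focal length in pixels is half the picture's height over the tangent of half this angle, whatever the lens; pixels are square), "cx", "cy" (the principal point, pixels), "camera_from_world" (4x4, takes a point from world to camera coordinates); the wrist camera has in their place "hand_eye" (4x4, takes a point from camera to tool coordinates, whose origin is the TCP and whose axes are the flange's). Camera axes: x right, y down, z forward; pixel columns grow to the right and rows downward; lengths in mm; the calibration is good to about 2 mm. A picture is of the moment at which its call begins: read the wrist's pose just before it.
- r.sign_off(): hands the job in, once; it reports no verdict.
The state is a dict: "clock": time; "qpos": joint angles; "qvel": joint speeds; "joint_efforts": joint torques, N m; "eef_pos": TCP position; "tcp_rot": TCP orientation; "contact_force": force on the tool from outside, world axes, zero at the start; "wrist_torque": the same for the moment, N m; "opening": opening from 0.0 (shut) to 1.0 (fully open).
Only numpy, scipy, OpenCV 4.12 (cv2) and the standard library are available. Lean on these libraries where they do the work, as an engineer would, in place of code of your own. Each camera call takes 0.05 s, during which the arm holds its last target.

## Working session

There is one attempt and no reset: what is moved stays moved. The work goes in short steps, Python scripts to look and compute and a tool call to move; the robot and the scene stay as the last step left them, time stands still between calls to the robot, and variables do not carry over. Pictures are saved under pics/ and viewed, and the job is handed in when it is done.

Besides the shell and the picture viewer there is one more tool, called after ">>>" in YAML: its name, and indented under it one key for each argument. servo_tool: Moves the arm, as the interface text tells. Its arguments: {"type":"object","properties":{"rows":{"type":"array"},"squeeze":{"type":"number"}},"required":["rows"]}

```bash
mkdir -p pics
cat > h.py <<'E'
from rig import r, eyes
import numpy as np, cv2
def save(n,out):
    s=r.sense(); g=eyes.grab_frame(n); cv2.imwrite('pics/'+out,g['frame'][:,:,::-1]); np.savez('/tmp/'+out+'.npz',**g); return s,g
def pt(g,u,v,d=None):
    f=240/np.tan(np.radians(g['vertical_fov'])/2)
    d=g['depth'][int(v),int(u)] if d is None else d
    p=np.array([(u-g['cx'])*d/f,(v-g['cy'])*d/f,d,1])
    return (np.linalg.inv(g['camera_from_world'])@p)[:3]
E
python3 - <<'E'
from h import *
s,g=save('scene','s0.png'); s,g=save('top','t0.png'); print(s)
E
```

```text
{'clock': 0.05, 'qpos': array([ 1.15458587e+00,  3.53643177e-01,  1.63416743e+00,  3.07730571e-06,
        1.15520932e+00, -2.41864779e-03]), 'qvel': array([-4.87374905e-04, -1.69587471e-03, -1.17151843e-03,  1.83623297e-03,
        5.49084193e-04,  5.16298711e-05]), 'joint_efforts': array([ 2.53761813e-03, -6.06880689e+01, -3.43180776e+01,  3.89820707e-05,
        3.68073379e-03,  3.39177838e-06]), 'eef_pos': array([251.11694946, 571.80546361, 241.55053876]), 'tcp_rot': array([-3.14016540e+00, -6.26562621e-06,  2.72779960e+00]), 'contact_force': array([ 0.50623231, -0.20579235,  0.40455503]), 'wrist_torque': array([ 5.60187060e-02, -7.56767761e-05, -4.67485791e-02]), 'opening': 1.0012380162477492}
```

View pics/s0.png

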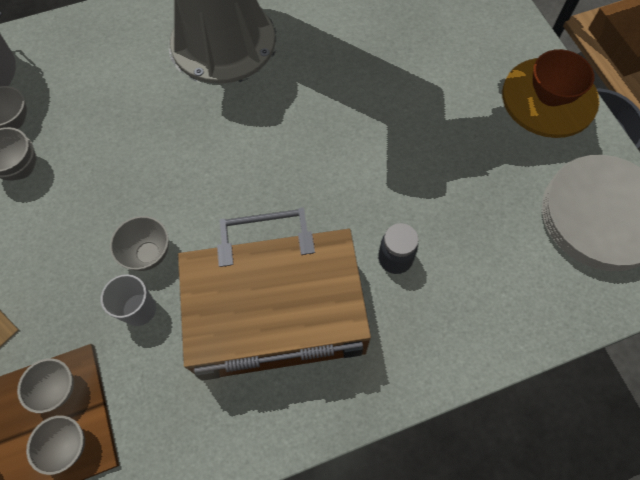

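View pics/t0.png

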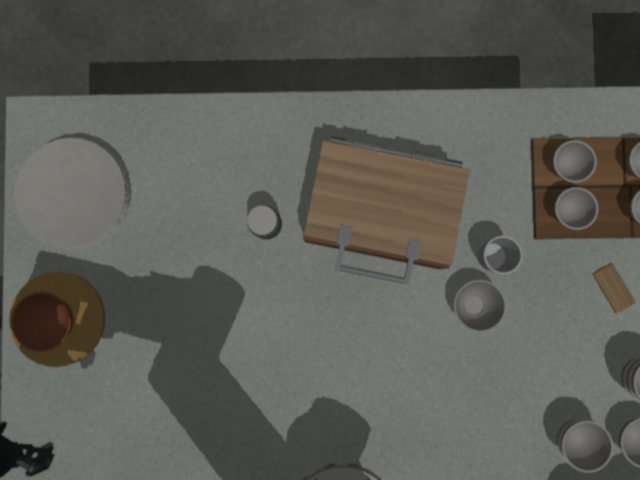

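The scene view shows the box with the bar towards the robot (bar about (228,221)–(300,213)), bowl and beaker on the left and the jar on the right. In the top view the bar runs from about (340,268) to (408,281), with the jar at (263,221). I'll measure these in enlarged crops.

Run:
```python
import numpy as np,cv2
for n,(u0,v0,u1,v1) in dict(t0=(290,120,490,300),s0=(170,190,390,390)).items():
    g=np.load(f'/tmp/{n}.png.npz'); c=g['frame'][v0:v1,u0:u1,::-1]
    k=4 if n=='t0' else 3
    cv2.imwrite(f'pics/{n}c.png',cv2.resize(c,None,fx=k,fy=k,interpolation=cv2.INTER_CUBIC)[:600,:800])
    print(n,g['vertical_fov'],g['camera_from_world'])
```

```text
t0 42.42539049690776 [[-1.20345577e-02 -9.99850360e-01 -1.24268483e-02  5.22082262e+01]
 [-9.98357978e-01  1.27108005e-02 -5.58550142e-02  6.09757103e+02]
 [ 5.60046113e-02  1.17342528e-02 -9.98361553e-01  1.33650538e+03]
 [ 0.00000000e+00  0.00000000e+00  0.00000000e+00  1.00000000e+00]]
s0 46.874961769293066 [[ 3.56925141e-01  9.34126615e-01 -3.45106636e-03 -2.49171394e+02]
 [ 8.54528725e-01 -3.27999067e-01 -4.02737222e-01 -4.51365551e+02]
 [-3.77339504e-01  1.40798004e-01 -9.15309139e-01  1.31565256e+03]
 [ 0.00000000e+00  0.00000000e+00  0.00000000e+00  1.00000000e+00]]
```

View pics/s0c.png

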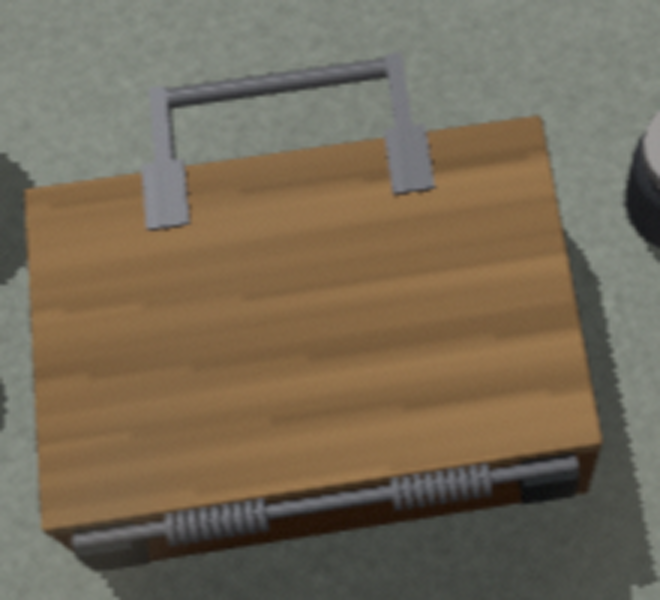

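Run:
```python
import numpy as np,cv2
g=np.load('/tmp/t0.png.npz'); c=g['frame'][210:300,320:440,::-1]
cv2.imwrite('pics/t0d.png',cv2.resize(c,None,fx=6,fy=6,interpolation=cv2.INTER_CUBIC)[:600,:800])
```

```text
(no output)
```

View pics/t0d.png

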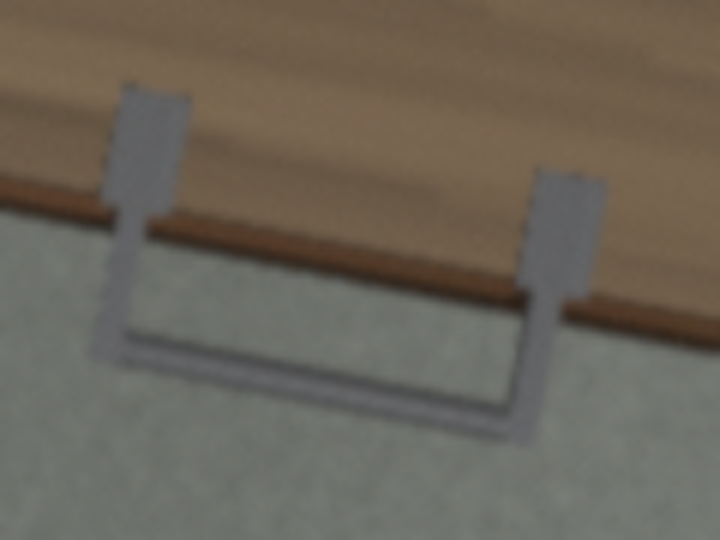

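```bash
cat >> h.py <<'E'
def onz(g,u,v,z):
    M=np.linalg.inv(g['camera_from_world']); f=240/np.tan(np.radians(float(g['vertical_fov']))/2)
    d=M[:3,:3]@np.array([(u-g['cx'])/f,(v-g['cy'])/f,1]); c=M[:3,3]
    return c+d*(z-c[2])/d[2]
E
python3 - <<'E'
from h import *
t=np.load('/tmp/t0.png.npz'); s=np.load('/tmp/s0.png.npz')
T=lambda x,y:((x+.5)/6-.5+320,(y+.5)/6-.5+210)
S=lambda x,y:((x+.5)/3-.5+170,(y+.5)/3-.5+190)
def show(n,g,a,b,z):
    A,B=onz(g,*a,z),onz(g,*b,z); d=A-B
    if d[1]<0:d=-d
    print(n,A.round(1),B.round(1),'mid',((A+B)/2).round(1),'len',np.linalg.norm(d).round(1),'yaw',np.arctan2(-d[0],d[1]).round(4))
show('T bar',t,T(110,348),T(520,424),130)
show('S bar',s,S(158,98),S(396,66),130)
show('S lidfront',s,S(25,188),S(543,117),138)
show('S lidback',s,S(42,532),S(600,445),138)
for uv in [T(315,385)]: 
    u,v=map(int,np.round(uv)); print(pt(t,u,v), [t['depth'][v+i,u].round(0) for i in (-2,-1,0,1,2)])
for x,y in[(280,81)]:
    u,v=map(int,np.round(S(x,y))); print(pt(s,u,v))
print(pt(s,280,300),pt(t,390,190))
for n,(u,v) in dict(jar=(400,237),bowl=(147,250),beak=(126,292)).items(): print(n,pt(s,u,v))
# line triangulation of bar middle height: best z where S and T lines coincide
for z in(124,130,136,142):
  a,b=[ (onz(g,*p,z)+onz(g,*q,z))/2 for g,p,q in((t,T(110,348),T(520,424)),(s,S(158,98),S(396,66)))]; print(z,(a-b).round(1))
E
```

```text
T bar [550.7   5.3 130. ] [ 523.7 -130.7  130. ] mid [537.2 -62.7 130. ] len 138.7 yaw -0.1954
S bar [ 519.6 -132.1  130. ] [550.3   6.4 130. ] mid [535.  -62.8 130. ] len 141.9 yaw -0.2181
S lidfront [ 550.9 -219.1  138. ] [615.8  74.2 138. ] mid [583.4 -72.4 138. ] len 300.4 yaw -0.2178
S lidback [ 743.1 -260.2  138. ] [805.4  31.1 138. ] mid [ 774.2 -114.6  138. ] len 297.9 yaw -0.2107
[537.00482243 -62.20492743 135.77394977] [np.float32(1234.0), np.float32(1226.0), np.float32(1230.0), np.float32(1230.0), np.float32(1227.0)]
[539.09999387 -61.7677258  137.25593418]
[694.8507421  -83.05478242 141.05982021] [ 703.77810697 -100.40349811  142.13801022]
jar [649.41826343 157.71352547 104.38609523]
bowl [ 461.80610624 -292.65121986    6.96337016]
beak [ 544.26934979 -343.61411054   34.64276883]
124 [ 5.2 -0.6  0. ]
130 [2.2 0.1 0. ]
136 [-0.7  0.8  0. ]
142 [-3.7  1.5  0. ]
```

>>> servo_tool:
  rows:
    - [[1.43, -3.18, 0], -0.0685, 4.2]
    - [[1.43, -3.18, 0], -0.0685, 4.2]
    - [[1.43, -3.18, 0], -0.0685, 4.2]
    - [[1.43, -3.18, 0], -0.0685, 4.2]
    - [[1.43, -3.18, 0], -0.0685, 4.2]
  squeeze: 30

```text
clock: 0.52
eef_pos: [322.9, 411.6, 241.9]
tcp_rot: [-3.141, 0.0, 2.382]
contact_force: [1.6, -0.5, 1.0]
opening: 0.492
```

>>> servo_tool:
  rows:
    - [[1.43, -3.18, 0], -0.0685, 4.2]
    - [[1.43, -3.18, 0], -0.0685, 4.2]
    - [[1.43, -3.18, 0], -0.0685, 4.2]
    - [[1.43, -3.18, 0], -0.0685, 4.2]
    - [[1.43, -3.18, 0], -0.0685, 4.2]

```text
clock: 0.93
eef_pos: [394.5, 252.6, 242.2]
tcp_rot: [-3.141, 0.0, 2.04]
contact_force: [0.5, 1.6, -0.0]
opening: 0.492
```

>>> servo_tool:
  rows:
    - [[1.43, -3.18, 0], -0.0685, 4.2]
    - [[1.43, -3.18, 0], -0.0685, 4.2]
    - [[1.43, -3.18, 0], -0.0685, 4.2]
    - [[1.43, -3.18, 0], -0.0685, 4.2]
    - [[1.43, -3.18, 0], -0.0685, 4.2]

```text
clock: 1.35
eef_pos: [466.0, 93.5, 242.2]
tcp_rot: [-3.141, 0.0, 1.697]
contact_force: [0.3, 0.1, 0.8]
opening: 0.49
```

>>> servo_tool:
  rows:
    - [[1.43, -3.18, 0], -0.0685, 4.2]
    - [[1.43, -3.18, 0], -0.0685, 4.2]
    - [[1.43, -3.18, 0], -0.0685, 4.2]
    - [[1.43, -3.18, 0], -0.0685, 4.2]
    - [[1.43, -3.18, 0], -0.0685, 4.2]

```text
clock: 1.77
eef_pos: [537.5, -65.5, 242.1]
tcp_rot: [-3.141, -0.0, 1.354]
contact_force: [0.5, 0.7, -0.5]
opening: 0.489
```

>>> servo_tool:
  rows:
    - [[0, 0, 0], 0, 4.2]
    - [[0, 0, 0], 0, 4.2]

```text
clock: 1.93
eef_pos: [537.5, -65.3, 241.7]
tcp_rot: [-3.141, 0.0, 1.355]
contact_force: [-0.3, 0.2, -0.4]
opening: 0.492
```

Run:
```python
from h import *
s,g=save('wrist','w0.png'); print(s['eef_pos'],s['tcp_rot'],g['hand_eye'],g['vertical_fov'])
save('scene','s1.png')
```

```text
[537.46575021 -65.25454363 241.73958032] [-3.14074742e+00  3.13469399e-05  1.35506606e+00] [[-5.03189799e-04 -9.60032252e-01 -2.79888945e-01  7.27527312e+01]
 [ 9.99999617e-01 -6.83469303e-04  5.46513073e-04  4.35069371e-01]
 [-7.15965679e-04 -2.79888563e-01  9.60032228e-01 -1.31924265e+02]
 [ 0.00000000e+00  0.00000000e+00  0.00000000e+00  1.00000000e+00]] 63.80899106869327
```

View pics/w0.png

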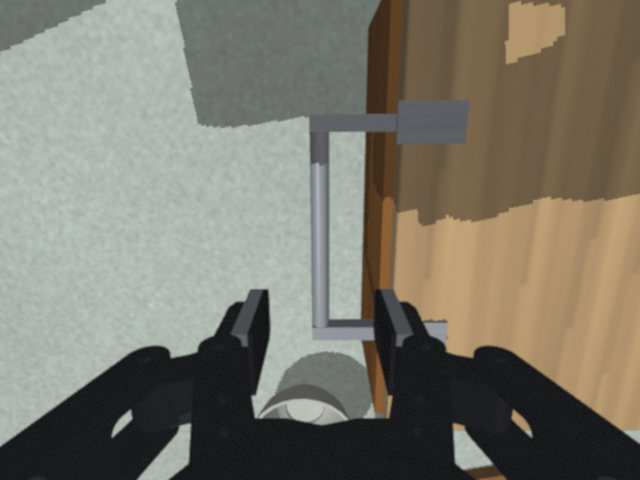

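View pics/s1.png

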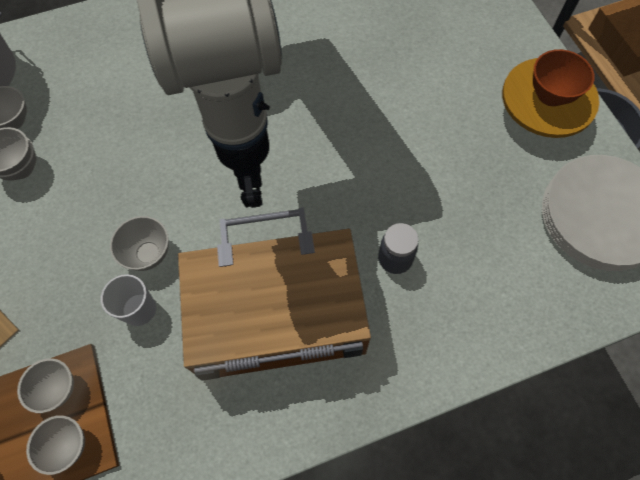

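The wrist view shows the bar vertical at column 320, from (319,130) to (321,325), centred between the fingers. I'll work out its position from that.

Run:
```python
from h import *
from scipy.spatial.transform import Rotation as R
g=np.load('/tmp/w0.png.npz')
M=np.eye(4);M[:3,:3]=R.from_euler('xyz',[-3.14075,0,1.35507]).as_matrix();M[:3,3]=[537.47,-65.25,241.74]
G=dict(g);G['camera_from_world']=np.linalg.inv(M@g['hand_eye'])
for z in(130,):
  A,B=onz(G,319.3,123,z),onz(G,320.7,332,z);d=A-B;print(z,A,B,(A+B)/2,np.linalg.norm(d),np.arctan2(-d[0],d[1]))
for v in(180,220,260): 
  row=g['depth'][v,308:334]; i=row[6:18].argmin()+6; print(v,308+i,row.min(),pt(G,308+i,v))
```

```text
130 [552.52652046   7.18345916 130.        ] [ 522.79906945 -131.73295059  130.        ] [537.66279496 -62.27474571 130.        ] 142.06157200743357 -0.21081559883411077
180 316 236.33397 [543.34198209 -25.13101356 136.91059568]
220 318 242.71161 [539.10937779 -49.8473308  137.57007165]
260 319 0.0 [553.5768042    5.69948293 373.66385171]
```

>>> servo_tool:
  rows:
    - [[0.03, 0.15, -2.4], 0.004, 4.2]
    - [[0.03, 0.1, -2.4], 0, 4.2]
    - [[0, 0, -2.4], 0, 4.2]
    - [[0, 0, -2.4], 0, 4.2]
    - [[0, 0, -2.4], 0, 4.2]

```text
clock: 2.45
eef_pos: [537.3, -59.8, 121.5]
tcp_rot: [3.142, -0.0, 1.364]
contact_force: [0.6, -0.3, 0.4]
opening: 0.496
```

>>> servo_tool:
  rows:
    - [[0, 0, 0], 0, 3.0]
    - [[0, 0, 0], 0, 2.2]
    - [[0, 0, 0], 0, 1.6]
    - [[0, 0, 0], 0, 1.0]
    - [[0, 0, 0], 0, 0.6]

```text
clock: 2.87
eef_pos: [537.3, -60.4, 123.6]
tcp_rot: [-3.141, -0.001, 1.362]
contact_force: [-5.1, 2.7, 0.9]
opening: 0.125
```

>>> servo_tool:
  rows:
    - [[0, 0, 0], 0, 0.4]
    - [[0, 0, 0], 0, 0.4]
    - [[0, 0, 0], 0, 0.4]

```text
clock: 3.12
eef_pos: [537.3, -60.5, 123.6]
tcp_rot: [-3.141, -0.001, 1.362]
contact_force: [-4.4, 3.3, 1.6]
opening: 0.128
```

Run:
```python
from h import *
s,g=save('wrist','w1.png'); print(s)
```

```text
{'clock': 3.1167, 'qpos': array([-1.15388631e-01,  3.70879902e-01,  1.91460999e+00,  1.12538135e-03,
        8.56823764e-01,  9.28516574e-02]), 'qvel': array([-8.26114821e-06,  2.35218855e-03, -5.77635443e-04, -2.50172718e-03,
        4.43617744e-04,  8.79966675e-04]), 'joint_efforts': array([-1.88068718e+00, -5.45786297e+01, -2.98637831e+01, -8.42628144e-01,
       -1.60383090e+00,  2.07206322e-03]), 'eef_pos': array([537.27227141, -60.47768111, 123.63239817]), 'tcp_rot': array([-3.14079563e+00, -7.79452813e-04,  1.36181847e+00]), 'contact_force': array([-4.439255  ,  3.26329077,  1.6339605 ]), 'wrist_torque': array([ 0.59266523,  0.6388122 , -0.01680434]), 'opening': 0.12779899776771286}
```

View pics/w1.png

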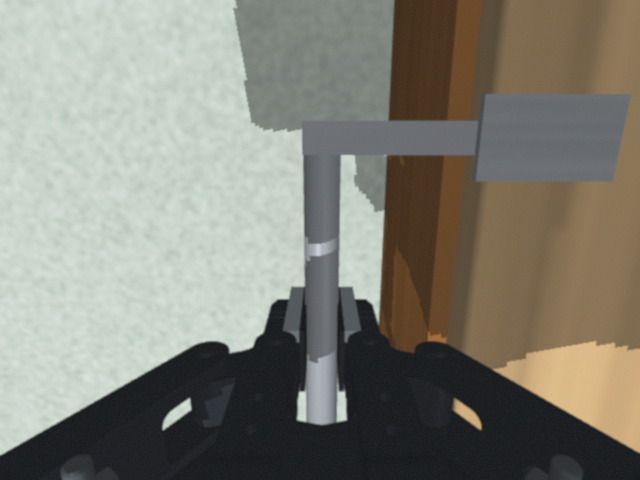

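Run:
```python
import numpy as np
n=np.array([np.cos(.2115),-np.sin(.2115)])
def tab(ths):
    P=np.array([[*(25*(1-np.cos(t))*n),25*np.sin(t)] for t in ths]); out=[];acc=P[0]
    for p in P[1:]:
        d=np.round(p-acc,2)+0.0; acc=acc+d; out.append([d.tolist(),0,0.4])
    for i in range(0,len(out),5): print(ths[min(i+5,len(ths)-1)].round(3),out[i:i+5])
tab(np.linspace(0,.975,41)); print(); tab(np.linspace(.975,.713,14))
```

```text
0.122 [[[0.01, 0.0, 0.61], 0, 0.4], [[0.02, -0.01, 0.61], 0, 0.4], [[0.04, 0.0, 0.61], 0, 0.4], [[0.05, -0.01, 0.6], 0, 0.4], [[0.06, -0.02, 0.61], 0, 0.4]]
0.244 [[[0.08, -0.02, 0.6], 0, 0.4], [[0.09, -0.02, 0.6], 0, 0.4], [[0.11, -0.02, 0.6], 0, 0.4], [[0.13, -0.03, 0.6], 0, 0.4], [[0.13, -0.03, 0.59], 0, 0.4]]
0.366 [[[0.15, -0.03, 0.59], 0, 0.4], [[0.17, -0.03, 0.59], 0, 0.4], [[0.18, -0.04, 0.58], 0, 0.4], [[0.19, -0.04, 0.58], 0, 0.4], [[0.21, -0.05, 0.57], 0, 0.4]]
0.488 [[[0.22, -0.04, 0.56], 0, 0.4], [[0.23, -0.05, 0.57], 0, 0.4], [[0.25, -0.06, 0.55], 0, 0.4], [[0.25, -0.05, 0.55], 0, 0.4], [[0.28, -0.06, 0.54], 0, 0.4]]
0.609 [[[0.28, -0.06, 0.54], 0, 0.4], [[0.3, -0.07, 0.52], 0, 0.4], [[0.31, -0.06, 0.52], 0, 0.4], [[0.32, -0.07, 0.51], 0, 0.4], [[0.34, -0.07, 0.51], 0, 0.4]]
0.731 [[[0.35, -0.08, 0.49], 0, 0.4], [[0.36, -0.08, 0.49], 0, 0.4], [[0.37, -0.08, 0.48], 0, 0.4], [[0.38, -0.08, 0.47], 0, 0.4], [[0.39, -0.08, 0.46], 0, 0.4]]
0.853 [[[0.4, -0.09, 0.44], 0, 0.4], [[0.42, -0.09, 0.44], 0, 0.4], [[0.42, -0.09, 0.43], 0, 0.4], [[0.43, -0.09, 0.42], 0, 0.4], [[0.45, -0.1, 0.4], 0, 0.4]]
0.975 [[[0.45, -0.09, 0.4], 0, 0.4], [[0.46, -0.1, 0.38], 0, 0.4], [[0.48, -0.1, 0.37], 0, 0.4], [[0.48, -0.11, 0.36], 0, 0.4], [[0.49, -0.1, 0.35], 0, 0.4]]

0.874 [[[-0.4, 0.09, -0.29], 0, 0.4], [[-0.4, 0.08, -0.29], 0, 0.4], [[-0.4, 0.09, -0.31], 0, 0.4], [[-0.38, 0.08, -0.31], 0, 0.4], [[-0.39, 0.08, -0.32], 0, 0.4]]
0.773 [[[-0.37, 0.08, -0.32], 0, 0.4], [[-0.37, 0.08, -0.34], 0, 0.4], [[-0.36, 0.08, -0.34], 0, 0.4], [[-0.35, 0.08, -0.35], 0, 0.4], [[-0.35, 0.07, -0.36], 0, 0.4]]
0.713 [[[-0.34, 0.07, -0.36], 0, 0.4], [[-0.34, 0.07, -0.37], 0, 0.4], [[-0.32, 0.07, -0.38], 0, 0.4]]
```

>>> servo_tool:
  rows:
    - [[0.01, 0.0, 0.61], 0, 0.4]
    - [[0.02, -0.01, 0.61], 0, 0.4]
    - [[0.04, 0.0, 0.61], 0, 0.4]
    - [[0.05, -0.01, 0.6], 0, 0.4]
    - [[0.06, -0.02, 0.61], 0, 0.4]

```text
clock: 3.58
eef_pos: [539.1, -60.9, 154.2]
tcp_rot: [-3.141, -0.001, 1.362]
contact_force: [-4.1, 4.5, -1.4]
opening: 0.125
```

>>> servo_tool:
  rows:
    - [[0.08, -0.02, 0.6], 0, 0.4]
    - [[0.09, -0.02, 0.6], 0, 0.4]
    - [[0.11, -0.02, 0.6], 0, 0.4]
    - [[0.13, -0.03, 0.6], 0, 0.4]
    - [[0.13, -0.03, 0.59], 0, 0.4]

```text
clock: 4.0
eef_pos: [544.5, -62.0, 184.2]
tcp_rot: [-3.141, -0.001, 1.362]
contact_force: [-3.0, 4.8, -0.1]
opening: 0.125
```

>>> servo_tool:
  rows:
    - [[0.15, -0.03, 0.59], 0, 0.4]
    - [[0.17, -0.03, 0.59], 0, 0.4]
    - [[0.18, -0.04, 0.58], 0, 0.4]
    - [[0.19, -0.04, 0.58], 0, 0.4]
    - [[0.21, -0.05, 0.57], 0, 0.4]

```text
clock: 4.42
eef_pos: [553.5, -64.0, 213.4]
tcp_rot: [-3.141, -0.001, 1.362]
contact_force: [-4.3, 4.3, 0.4]
opening: 0.129
```

Run:
```python
from h import *
s,g=save('scene','s2.png'); print(s['eef_pos'],s['contact_force'],s['opening'],s['wrist_torque'])
```

```text
[553.51989025 -63.96484088 213.43877963] [-4.27425394  4.32204767  0.36597731] 0.12875163825884636 [0.78368729 0.62498237 0.01762851]
```

View pics/s2.png

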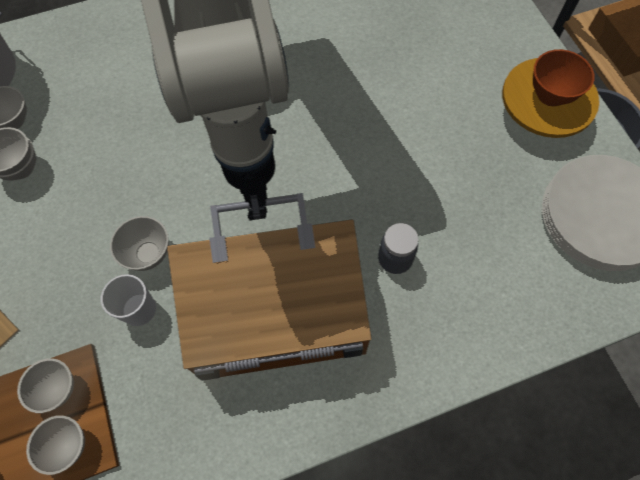

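The bar is held between the fingers at about (257,205), and the lid has risen: its front edge moved from row 245 to about row 235. The forces are small, so I'll continue.

>>> servo_tool:
  rows:
    - [[0.22, -0.04, 0.56], 0, 0.4]
    - [[0.23, -0.05, 0.57], 0, 0.4]
    - [[0.25, -0.06, 0.55], 0, 0.4]
    - [[0.25, -0.05, 0.55], 0, 0.4]
    - [[0.28, -0.06, 0.54], 0, 0.4]

```text
clock: 4.88
eef_pos: [566.0, -66.6, 241.4]
tcp_rot: [-3.142, -0.001, 1.362]
contact_force: [-4.2, 4.5, 1.0]
opening: 0.128
```

>>> servo_tool:
  rows:
    - [[0.28, -0.06, 0.54], 0, 0.4]
    - [[0.3, -0.07, 0.52], 0, 0.4]
    - [[0.31, -0.06, 0.52], 0, 0.4]
    - [[0.32, -0.07, 0.51], 0, 0.4]
    - [[0.34, -0.07, 0.51], 0, 0.4]

```text
clock: 5.3
eef_pos: [581.8, -70.0, 267.7]
tcp_rot: [3.141, -0.001, 1.362]
contact_force: [-3.0, 3.9, 0.7]
opening: 0.126
```

>>> servo_tool:
  rows:
    - [[0.35, -0.08, 0.49], 0, 0.4]
    - [[0.36, -0.08, 0.49], 0, 0.4]
    - [[0.37, -0.08, 0.48], 0, 0.4]
    - [[0.38, -0.08, 0.47], 0, 0.4]
    - [[0.39, -0.08, 0.46], 0, 0.4]

```text
clock: 5.72
eef_pos: [600.6, -74.0, 291.7]
tcp_rot: [3.14, -0.001, 1.362]
contact_force: [-2.2, 4.0, 1.7]
opening: 0.129
```

Run:
```python
from h import *
s,g=save('scene','s3.png'); print(s['eef_pos'],s['contact_force'],s['opening'],s['wrist_torque'])
s,g=save('wrist','w3.png')
```

```text
[600.63862139 -74.02710063 291.7215708 ] [-2.21421523  3.97583177  1.70811408] 0.1292879751661947 [ 0.62048596  0.32533502 -0.0379363 ]
```

View pics/s3.png

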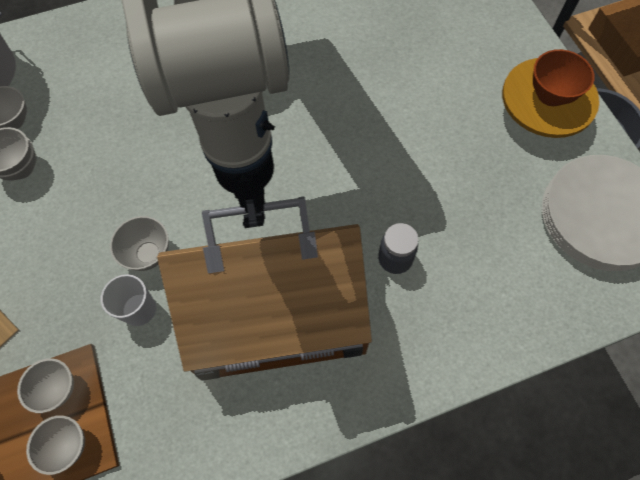

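View pics/w3.png

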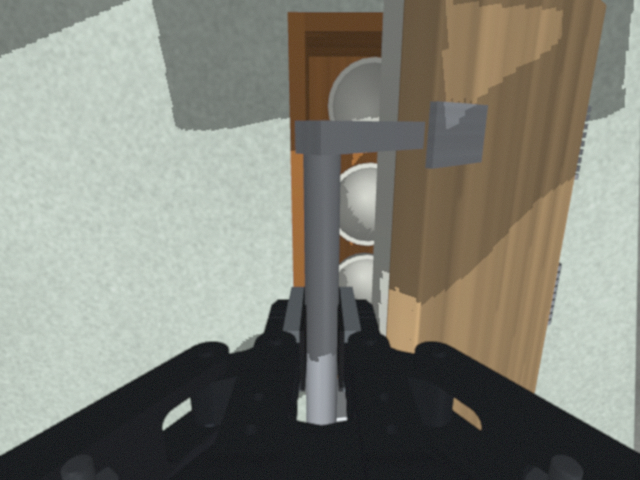

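The bar is still centred in the pads in the wrist view (column 320). In the scene view the lid is about 40° up and held at (254,212). Next I'll fit a plane to the lid's depth to check the angle independently.

```bash
cat >> h.py <<'E'
def lidang(g,poly):
    m=np.zeros((480,640),np.uint8); cv2.fillPoly(m,[np.array(poly)],1)
    v,u=np.where((m>0)&(g['depth']>0)); f=240/np.tan(np.radians(float(g['vertical_fov']))/2); d=g['depth'][v,u]
    P=np.c_[(u-g['cx'])*d/f,(v-g['cy'])*d/f,d,np.ones(len(d))]@np.linalg.inv(g['camera_from_world']).T; P=P[:,:3]
    for _ in range(3):
        c=P.mean(0); n=np.linalg.svd(P-c,full_matrices=False)[2][2]; n*=np.sign(n[2]); e=(P-c)@n; P=P[abs(e)<2.5*e.std()+1e-9]
    return np.arccos(n[2]), np.arctan2(n[1],n[0]), e.std()
E
python3 - <<'E'
from h import *
for n,p in dict(s0=[(190,275),(345,255),(355,330),(195,350)],s2=[(180,275),(350,255),(358,330),(190,350)],s3=[(175,280),(350,262),(360,330),(190,355)]).items(): print(n,lidang(np.load(f'/tmp/{n}.png.npz'),p))
print('bar from z', np.arcsin((291.72-123.63)/250), np.arccos(1-np.hypot(600.64-537.27,-74.03+60.48)/250))
E
```

```text
s0 (np.float64(0.0006419761653745181), np.float64(-0.3132791049759837), np.float64(1.4326927812416468))
s2 (np.float64(0.36759967561541695), np.float64(-0.21082317501060377), np.float64(1.4517350708520769))
s3 (np.float64(0.7380150864226621), np.float64(-0.21090873796327525), np.float64(1.2482051286155187))
bar from z 0.7373924124808089 0.7365504621463531
```

>>> servo_tool:
  rows:
    - [[0.4, -0.09, 0.44], 0, 0.4]
    - [[0.42, -0.09, 0.44], 0, 0.4]
    - [[0.42, -0.09, 0.43], 0, 0.4]
    - [[0.43, -0.09, 0.42], 0, 0.4]
    - [[0.45, -0.1, 0.4], 0, 0.4]

```text
clock: 6.23
eef_pos: [622.0, -78.6, 313.0]
tcp_rot: [3.14, -0.001, 1.362]
contact_force: [-2.6, 5.3, 4.9]
opening: 0.129
```

>>> servo_tool:
  rows:
    - [[0.45, -0.09, 0.4], 0, 0.4]
    - [[0.46, -0.1, 0.38], 0, 0.4]
    - [[0.48, -0.1, 0.37], 0, 0.4]
    - [[0.48, -0.11, 0.36], 0, 0.4]
    - [[0.46, -0.1, 0.33], 0, 0.4]

```text
clock: 6.65
eef_pos: [645.8, -83.6, 331.5]
tcp_rot: [3.139, -0.001, 1.362]
contact_force: [-0.3, 4.5, 4.5]
opening: 0.131
```

>>> servo_tool:
  rows:
    - [[0, 0, 0], 0, 0.4]
    - [[0, 0, 0], 0, 0.4]
    - [[0, 0, 0], 0, 0.4]

```text
clock: 6.9
eef_pos: [645.6, -83.6, 331.4]
tcp_rot: [3.139, -0.001, 1.362]
contact_force: [-2.1, 4.3, 5.4]
opening: 0.125
```

Run:
```python
from h import *
s,g=save('scene','s4.png'); p=s['eef_pos']; print(p,s['contact_force'],s['opening'])
print(np.arcsin((p[2]-123.63)/250), np.arccos(1-np.hypot(p[0]-537.27,p[1]+60.48)/250))
print(lidang(g,[(190,295),(345,275),(360,335),(195,355)]))
```

```text
[645.63055902 -83.62190421 331.39886156] [-2.09786205  4.28795545  5.36061402] 0.12498048130278262
0.9810386002810991 0.9802879027209439
(np.float64(0.9814921443597184), np.float64(-0.2110169207552248), np.float64(1.0317343411721294))
```

View pics/s4.png

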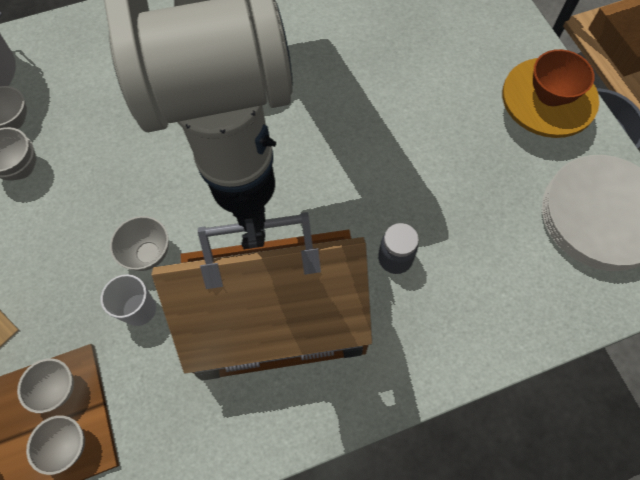

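The lid is at 0.981 rad, 10.4° past balance, with the bar held at about (253,235) and the bowl, beaker and jar unmoved. Now easing it back.

>>> servo_tool:
  rows:
    - [[-0.4, 0.09, -0.29], 0, 0.4]
    - [[-0.4, 0.08, -0.29], 0, 0.4]
    - [[-0.4, 0.09, -0.31], 0, 0.4]
    - [[-0.38, 0.08, -0.31], 0, 0.4]
    - [[-0.39, 0.08, -0.32], 0, 0.4]

```text
clock: 7.37
eef_pos: [625.3, -79.3, 315.9]
tcp_rot: [3.14, -0.001, 1.362]
contact_force: [-3.5, 5.3, 5.7]
opening: 0.13
```

>>> servo_tool:
  rows:
    - [[-0.37, 0.08, -0.32], 0, 0.4]
    - [[-0.37, 0.08, -0.34], 0, 0.4]
    - [[-0.36, 0.08, -0.34], 0, 0.4]
    - [[-0.35, 0.08, -0.35], 0, 0.4]
    - [[-0.35, 0.07, -0.36], 0, 0.4]

```text
clock: 7.78
eef_pos: [606.9, -75.4, 298.4]
tcp_rot: [3.141, -0.001, 1.362]
contact_force: [-5.7, 6.9, 5.4]
opening: 0.124
```

>>> servo_tool:
  rows:
    - [[-0.34, 0.07, -0.36], 0, 0.4]
    - [[-0.34, 0.07, -0.37], 0, 0.4]
    - [[-0.32, 0.07, -0.38], 0, 0.4]
    - [[0, 0, 0], 0, 0.4]
    - [[0, 0, 0], 0, 0.4]

```text
clock: 8.2
eef_pos: [596.4, -73.1, 286.8]
tcp_rot: [-3.141, -0.001, 1.362]
contact_force: [-5.1, 5.9, 5.5]
opening: 0.129
```

Run:
```python
from h import *
s,g=save('scene','s5.png'); p=s['eef_pos']; print(p,s['contact_force'],s['opening'])
print(np.arcsin((p[2]-123.63)/250), np.arccos(1-np.hypot(p[0]-537.27,p[1]+60.48)/250))
print(lidang(g,[(175,280),(350,262),(360,330),(190,355)]))
```

```text
[596.44946869 -73.14749004 286.8030322 ] [-5.14998987  5.91936731  5.49378597] 0.12930703008727207
0.7111324091063307 0.7106778535280968
(np.float64(0.7119251628058956), np.float64(-0.210816776874453), np.float64(1.281945011918756))
```

>>> servo_tool:
  rows:
    - [[0, 0, 0], 0, 0.4]
    - [[0, 0, 0], 0, 0.4]
    - [[0, 0, 0], 0, 0.4]
    - [[0, 0, 0], 0, 0.4]
    - [[0, 0, 0], 0, 0.4]

```text
clock: 8.67
eef_pos: [596.7, -73.2, 287.1]
tcp_rot: [-3.141, -0.001, 1.362]
contact_force: [-4.9, 6.1, 5.0]
opening: 0.126
```

>>> servo_tool:
  rows:
    - [[0, 0, 0], 0, 0.4]
    - [[0, 0, 0], 0, 0.4]
    - [[0, 0, 0], 0, 0.4]
    - [[0, 0, 0], 0, 0.4]
    - [[0, 0, 0], 0, 0.4]

```text
clock: 9.08
eef_pos: [596.7, -73.2, 287.1]
tcp_rot: [-3.141, -0.001, 1.362]
contact_force: [-5.5, 6.0, 5.5]
opening: 0.126
```

Run:
```python
from h import *
s,g=save('scene','s6.png'); p=s['eef_pos']; print(s['clock'],p,s['contact_force'],s['opening'],abs(s['qvel']).max())
print(lidang(g,[(175,280),(350,262),(360,330),(190,355)]))
```

```text
9.0833 [596.72865797 -73.18822383 287.13826976] [-5.52200251  6.01683387  5.48892238] 0.12552614856364508 0.0016905072327075713
(np.float64(0.7139645016001342), np.float64(-0.2112626304797413), np.float64(1.281088055054082))
```

View pics/s6.png

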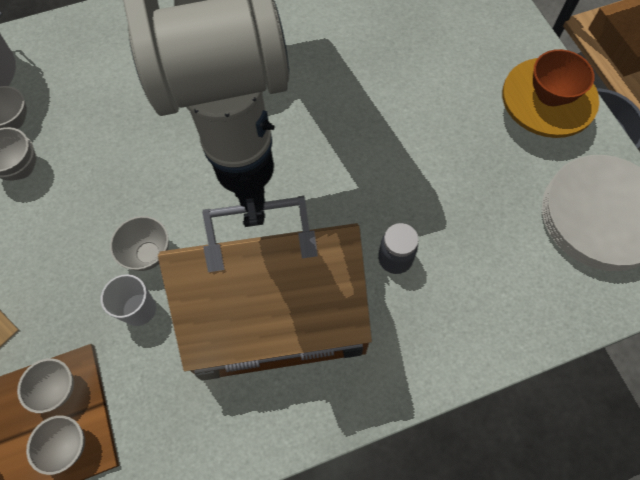

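The lid is still at 0.714 rad. The bar is held at (254,212), and the bowl (140,243), beaker (126,298) and jar (400,245) are where they started.

```bash
python3 -c "
from h import *
print(r.sign_off())"
```

```text
the job is handed in; nothing more can be done
None
```

The lid is held still by its bar at 0.714 rad, about 4.9° below the balance point, and the job is handed in.

- **Raising:** I gripped the bar at 30 N and raised the lid slowly along its arc to 0.981 rad. That is 10.4° past balance and well short of the stop at 1.35.
- **Checks:** The arm's own position and a plane fitted to the lid in the depth image agreed to within about 0.002 rad at each check. The lid stayed put over the last 0.8 s, and the measured tool force was about 10 N at most.
- **Surroundings:** The bowl, jar and beaker show no movement in the last picture. The clock was at about 9 s when I handed in. No check failed or disagreed.

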